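# Find and open the loose cover board of the jeweller's bench riser

### The job

Three of the four alike boards in the top of the bench riser are fixed; the fourth is the tip-up cover of the well you want. Press on the near ends (the ends towards the robot) until you find the board that rocks, tip it, then push its raised far end up and back towards the robot until it stands fully open, and leave it so. Use the fingertips only: do not grip a board, and leave the tin, dish, hammer and bottle where they are.

Things in the scene. Friction and masses are not known exactly. Their poses are not given: they have to be found in the camera images.
- riser: Fixed wooden bench riser, a box 180 mm deep (x), 534 mm long (y), 95 mm high; origin under its centre, x points away from the robot, z up. In its top, flush with it, four identical boards lie side by side at y = +144, +48, -48, -144 mm (board_1 to board_4), 9 mm wide partitions between. Which one is loose changes and cannot be seen.
- deck_mid (a point): Point on the riser's top midway along the row, on the boards' common pivot line (riser x = -10, y = 0, z = 95 mm; the pivots lie 6 mm below the top, small brass screw heads mark the line); axes as the riser's. Under each board is a well, riser x = -68 to +67 mm, 87 mm wide, floor 81 mm below the top.
- board_1 (a joint): Turning angle of board 1 (leftmost seen from the robot, riser y = +144 mm), rad: 0 lying flush, grows as the near end goes down and the far end comes up, 1.5 standing open on its stop. A fixed board stays within about 0.02. The loose one gives at about 2 N on its press point and, its pivot being stiff, stays at the angle where it is left.
- board_1_near (a point): Press point on the upper face of board 1, mid-width, 40 mm towards the robot from the pivot line and 15 mm from the near end; it moves with the board. Board: wood, 130 mm long (55 mm near side of the pivot line, 75 mm far side), 84 mm wide, 12 mm thick, about 110 g. Axes: x along the board from near to far end, z out of the upper face.
- board_1_far (a point): Middle of the far end's upper edge of board 1, 75 mm beyond the pivot line; axes as board_1_near; it moves with the board.
- board_2 (a joint): Turning angle of board 2 (riser y = +48 mm), rad: 0 lying flush, grows as the near end goes down and the far end comes up, 1.5 standing open on its stop. A fixed board stays within about 0.02. The loose one gives at about 2 N on its press point and, its pivot being stiff, stays at the angle where it is left.
- board_2_near (a point): Press point on the upper face of board 2, mid-width, 40 mm towards the robot from the pivot line and 15 mm from the near end; it moves with the board. Board: wood, 130 mm long (55 mm near side of the pivot line, 75 mm far side), 84 mm wide, 12 mm thick, about 110 g. Axes: x along the board from near to far end, z out of the upper face.
- board_2_far (a point): Middle of the far end's upper edge of board 2, 75 mm beyond the pivot line; axes as board_2_near; it moves with the board.
- board_3 (a joint): Turning angle of board 3 (riser y = -48 mm), rad: 0 lying flush, grows as the near end goes down and the far end comes up, 1.5 standing open on its stop. A fixed board stays within about 0.02. The loose one gives at about 2 N on its press point and, its pivot being stiff, stays at the angle where it is left.
- board_3_near (a point): Press point on the upper face of board 3, mid-width, 40 mm towards the robot from the pivot line and 15 mm from the near end; it moves with the board. Board: wood, 130 mm long (55 mm near side of the pivot line, 75 mm far side), 84 mm wide, 12 mm thick, about 110 g. Axes: x along the board from near to far end, z out of the upper face.
- board_3_far (a point): Middle of the far end's upper edge of board 3, 75 mm beyond the pivot line; axes as board_3_near; it moves with the board.
- board_4 (a joint): Turning angle of board 4 (rightmost, riser y = -144 mm), rad: 0 lying flush, grows as the near end goes down and the far end comes up, 1.5 standing open on its stop. A fixed board stays within about 0.02. The loose one gives at about 2 N on its press point and, its pivot being stiff, stays at the angle where it is left.
- board_4_near (a point): Press point on the upper face of board 4, mid-width, 40 mm towards the robot from the pivot line and 15 mm from the near end; it moves with the board. Board: wood, 130 mm long (55 mm near side of the pivot line, 75 mm far side), 84 mm wide, 12 mm thick, about 110 g. Axes: x along the board from near to far end, z out of the upper face.
- board_4_far (a point): Middle of the far end's upper edge of board 4, 75 mm beyond the pivot line; axes as board_4_near; it moves with the board.
- tin: Bystander: lidded aluminium tin, 44 mm across, 30 mm high, standing on the left end of the riser; origin under its centre.
- dish: Bystander: white ceramic dish, 48 mm across, 28 mm high, standing on the right end of the riser; origin under its centre.
- hammer: Bystander: hammer 240 mm long lying on the bench left of the riser; x along it towards the head.
- flux_bottle: Bystander: amber glass bottle, 56 mm across, 115 mm high, standing on the bench right of the riser; origin under its centre.

How it is judged:
By the outcome, as a careful person would: the job done as asked, in the order asked, and still so for the second after the job is handed in, with the robot touching nothing.
It also fails if it takes over 58 s, if anything falls off the work surface, if the arm or the gripper's body presses on something with over 40 N, if the wrist force passes 120 N, or if a joint passes its speed limit or range.

### The arm

A 7-joint arm with a two-finger parallel gripper is mounted at the origin on the work surface. World frame = base frame: x ahead of the robot, y to its left, z up, the work surface at z = 0. Lengths are in m, angles in rad, forces in N, time in s.
With the tool pointing down it reaches from about 0.4 to 0.75 m from the base axis. Payload 19.5 kg.
Tool frame: the origin (TCP) lies midway between the tips of the shut fingers; the grasp point (between the pads) lies 19 mm behind it; z points along the fingers, y is the direction in which the jaws open and shut (so a half turn about z gives the same grasp; the last joint's range is limited). The gripper opens to 85 mm and grips with 20 to 120 N. Pads are 22 mm wide; open, the fingers measure 114 mm over their backs; the gripper's body (76 mm by 85 mm) begins 54 mm behind the grasp point. The pads swing forward as they close: fully open they stand 13 mm farther back than shut.
Start: joints at [-0.042, 0.707, -0.028, 1.485, 0.022, 0.951, -0.075], TCP at [0.575, 0, 0.231] pointing down, gripper open.
Joint ranges: [-2.71, 2.71], [-0.32, 2.16], [-1.57, 1.52], [0, 2.45], [-1.46, 4.6], [0, 2.02], [-2.83, 2.83]. Speed limits (rad/s): [1.89, 1.89, 2.57, 2.57, 3.01, 3.01, 3.01].

### API

Orientations are given as a unit quaternion [x, y, z, w].
In Python, from plant import bot gives the robot as it stands. The module is installed in compiled form; this text tells all that it offers.
- The arm moves only by the tool drive_tool, never from a script. Its argument "series" is one flat list of numbers, 7 for each row, row after row: the shift along the tool's x, y, z normalised to -1 to 1, where 1 is 20 mm, then the turn, a rotation vector about the tool's x, y, z normalised to -1 to 1, where 1 is 0.08 rad, then the gripper's target within -1 to 1 (fully open at 1, half-way at 0, shut at -1). In form: [dx, dy, dz, ax, ay, az, gripper, dx, dy, dz, ax, ay, az, gripper, ...]. A call has exactly 8 rows; each row shifts and turns the commanded pose from where the row before left it, along the tool's axes as they then stand; what a row does not reach is not made up. A row lasts 1/12 s, in which the tool goes at most 41.7 mm and 7.16 degrees, less where a joint would pass 70% of its speed; a pose out of reach is approached as far as the arm can. A call with a number of a shift or a turn outside -1 to 1 is refused whole. A call with a gripper value outside its range is refused whole. The fingers move at their own pace and stop on an object; "newtons" is the grip in N (left out, the last holds). Time passes only in rows, so rows that do not move let the fingers close, or fill a call up. It gives the time, the measured TCP pose, the force and the opening at its end, in the units of the state.
- bot.observe(): the state, without advancing time (a new reading comes with each control period).
- bot.get_image(name): name is "scene" or "side" or "wrist"; returns a dict with "image" (400x640x3 uint8, red, green, blue), "K" (3x3 intrinsics, pixels), "k1" (the pictures are not rectified: a ray, as slopes to the right and down, at radius r is drawn at 1 + k1 r^2 times it, then the intrinsics apply), "rvec" (rotation vector, rad) and "tvec" (3), from world to camera coordinates, as OpenCV has them; the wrist camera has in their place "mount" (4x4, takes a point from camera to tool coordinates, whose origin is the TCP and whose axes are the flange's). Camera axes: x right, y down, z forward; pixel columns grow to the right and rows downward; lengths in m; the calibration is good to about 2 mm. A picture is of the moment at which its call begins: read the wrist's pose just before it. There is no depth.
- bot.hand_in(): hands the job in, once; it reports no verdict.
The state is a dict: "time": time; "q": joint angles; "qd": joint speeds; "tau": joint torques, N m; "position": TCP position; "ee_rot": TCP orientation; "force": force on the tool from outside, world axes, zero at the start; "moment": the same for the moment, N m; "width": opening from 0.0 (shut) to 1.0 (fully open).
Only numpy, scipy, OpenCV 4.12 (cv2) and the standard library are available. Lean on these libraries where they do the work, as an engineer would, in place of code of your own. Each camera call takes 0.05 s, during which the arm holds its last target.

## Working session

There is one attempt and no reset: what is moved stays moved. The work goes in short steps, Python scripts to look and compute and a tool call to move; the robot and the scene stay as the last step left them, time stands still between calls to the robot, and variables do not carry over. Pictures are saved under pics/ and viewed, and the job is handed in when it is done.

Besides the shell and the picture viewer there is one more tool, called after "Request:" in YAML: its name, and indented under it one key for each argument. drive_tool: Moves the arm, as the interface text tells. Scaled input: -1 to 1 covers 20 mm each way for a shift and 0.08 rad each way for a turn. Its arguments: {"type":"object","properties":{"series":{"type":"array","items":{"type":"number","minimum":-1,"maximum":1}},"newtons":{"type":"number"}},"required":["series"]}

```bash
mkdir -p pics; python3 - <<'E'
from plant import bot
import cv2,pickle
print(bot.observe())
d={}
for n in("scene","side","wrist"):
    d[n]=bot.get_image(n); cv2.imwrite(f"pics/{n}0.png",d[n]["image"][:,:,::-1])
    print(n,{k:v for k,v in d[n].items() if k!="image"})
pickle.dump(d,open("d0.pkl","wb"))
E
```

```text
{'time': 0.0, 'q': array([-0.04167673,  0.70711292, -0.0276091 ,  1.48495641,  0.02197981,
        0.95089104, -0.07550001]), 'qd': array([-0.00103419,  0.00127567,  0.00045917, -0.00094228,  0.00120503,
        0.00044117,  0.00059379]), 'tau': array([-3.35119905e-03, -8.83210659e+01,  1.23306759e+00, -2.36173260e+01,
        1.66974653e-02,  6.38553465e-03, -2.14882397e-05]), 'position': array([ 5.74755941e-01, -1.21069607e-05,  2.30831858e-01]), 'ee_rot': array([ 7.07121418e-01,  7.07091943e-01, -3.84498562e-04, -3.69129896e-04]), 'force': array([ 0.21617866,  0.62441889, -0.45272367]), 'moment': array([-0.02511457, -0.02030137, -0.04352722]), 'width': 0.9994553858681978}
scene {'K': array([[373.78558887,   0.        , 312.46311898],
       [  0.        , 373.78558887, 204.32653166],
       [  0.        ,   0.        ,   1.        ]]), 'k1': -0.02321201472516457, 'rvec': array([ 1.07145053,  2.33218173, -1.10966892]), 'tvec': array([ 0.35978552, -0.18472992,  1.40547349])}
side {'K': array([[403.0120538 ,   0.        , 319.53500839],
       [  0.        , 403.0120538 , 198.7337163 ],
       [  0.        ,   0.        ,   1.        ]]), 'k1': -0.03496296207846124, 'rvec': array([ 2.08152333, -0.4995566 ,  0.29502074]), 'tvec': array([-0.45695247,  0.20733747,  1.04590182])}
wrist {'K': array([[315.49731317,   0.        , 324.52975277],
       [  0.        , 315.49731317, 199.57496345],
       [  0.        ,   0.        ,   1.        ]]), 'k1': 0.004866740998211377, 'mount': array([[ 1.95646468e-04, -9.60513483e-01, -2.78233375e-01,
         6.98861975e-02],
       [ 9.99999821e-01,  3.45350420e-04, -4.89040188e-04,
        -3.63969853e-04],
       [ 5.65817707e-04, -2.78233230e-01,  9.60513378e-01,
        -1.42191746e-01],
       [ 0.00000000e+00,  0.00000000e+00,  0.00000000e+00,
         1.00000000e+00]])}
```

View pics/scene0.png

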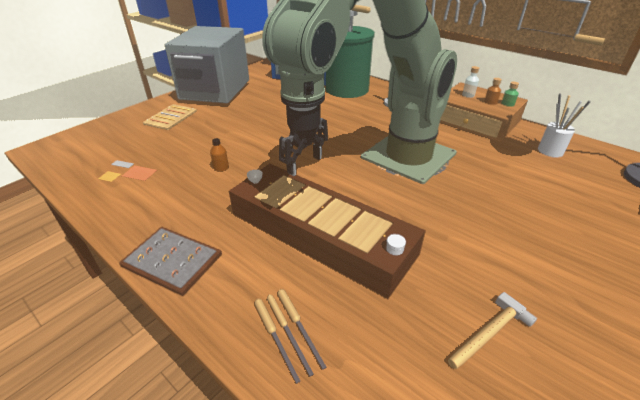

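View pics/side0.png

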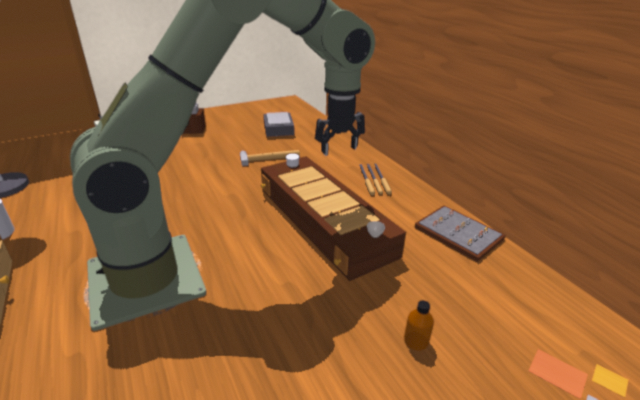

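View pics/wrist0.png

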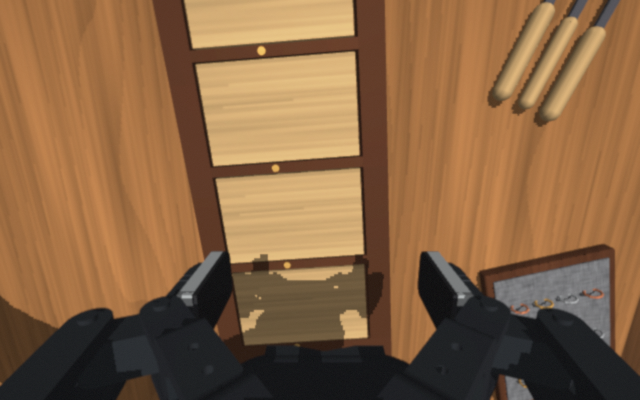

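The scene shows a riser with four boards. The one nearest the bottle (board_4) lies in the arm's shadow. In the wrist view the pivot screws are at about (261,50), (275,168) and (287,265). I'll enlarge this to measure them.

```bash
cat > h.py <<'E'
import numpy as np,cv2
from scipy.spatial.transform import Rotation as R
def ray(d,uv,pos=None,quat=None):
    K=d["K"];p=np.array([(uv[0]-K[0,2])/K[0,0],(uv[1]-K[1,2])/K[1,1]])
    s=p.copy()
    for _ in range(20): s=p/(1+d["k1"]*(s@s))
    v=np.array([*s,1.])
    if "mount" in d:
        T=np.eye(4);T[:3,:3]=R.from_quat(quat).as_matrix();T[:3,3]=pos
        T=T@d["mount"]; return T[:3,3],T[:3,:3]@v
    Rm=cv2.Rodrigues(d["rvec"])[0]; return -Rm.T@d["tvec"],Rm.T@v
def onz(d,uv,z,pos=None,quat=None):
    o,v=ray(d,uv,pos,quat); return o+v*(z-o[2])/v[2]
def proj(d,P,pos=None,quat=None):
    P=np.asarray(P,float)
    if "mount" in d:
        T=np.eye(4);T[:3,:3]=R.from_quat(quat).as_matrix();T[:3,3]=pos
        T=np.linalg.inv(T@d["mount"]); c=T[:3,:3]@P+T[:3,3]
    else: c=cv2.Rodrigues(d["rvec"])[0]@P+d["tvec"]
    s=c[:2]/c[2]; s=s*(1+d["k1"]*(s@s)); K=d["K"]; return np.array([K[0,0]*s[0]+K[0,2],K[1,1]*s[1]+K[1,2]])
E
python3 - <<'E'
import pickle,cv2
from h import *
d=pickle.load(open("d0.pkl","rb"));w=d["wrist"]
im=w["image"][:,:,::-1]
cv2.imwrite("pics/w0c.png",cv2.resize(im[0:290,170:410],None,fx=2.05,fy=2.05,interpolation=cv2.INTER_CUBIC))
im=d["scene"]["image"][:,:,::-1]
cv2.imwrite("pics/s0c.png",cv2.resize(im[150:300,220:440],None,fx=3.6,fy=3.6,interpolation=cv2.INTER_CUBIC))
pos=[.574756,0,.230832];q=[ 7.07121418e-01,  7.07091943e-01, -3.84498562e-04, -3.69129896e-04]
for uv in[(287,265),(275,168),(261,50)]: print(onz(w,uv,.095,pos,q))
E
```

```text
[ 0.53748593 -0.07715667  0.095     ]
[0.52993558 0.01863245 0.095     ]
[0.52288126 0.11482878 0.095     ]
```

View pics/w0c.png

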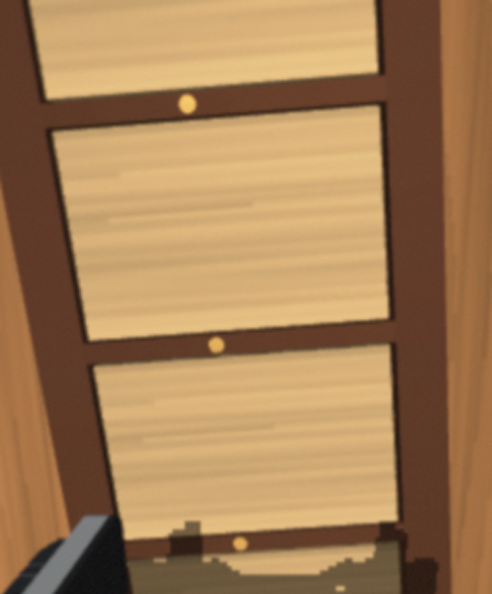

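View pics/s0c.png

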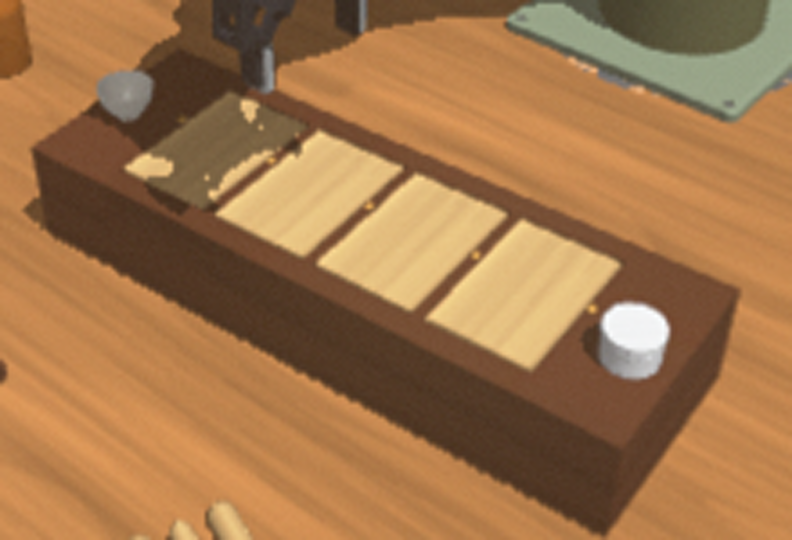

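Request:
drive_tool:
  series: [0,0,0.3,0,0,1,-1,0,0,0.3,0,0,1,-1,0,0,0.3,0,0,1,-1,0,0,0.3,0,0,1,-1,0,0,0.3,0,0,1,-1,0,0,0.3,0,0,1,-1,0,0,0.3,0,0,1,-1,0,0,0.3,0,0,1,-1]
  newtons: 30

```text
time: 0.82
position: [0.5749, -0.0, 0.1828]
ee_rot: [0.895, 0.447, -0.0, -0.0]
force: [0.5, -0.4, -0.2]
width: 0.002
```

Request:
drive_tool:
  series: [0,0,0.3,0,0,1,-1,0,0,0.3,0,0,1,-1,0,0,0.3,0,0,1,-1,0,0,0.3,0,0,1,-1,0,0,0.3,0,0,1,-1,0,0,0.3,0,0,1,-1,0,0,0.3,0,0,1,-1,0,0,0.3,0,0,1,-1]

```text
time: 1.48
position: [0.5749, 0.0, 0.1348]
ee_rot: [0.99, 0.143, -0.0, 0.0]
force: [-0.0, 1.0, -0.5]
width: -0.002
```

Request:
drive_tool:
  series: [0,0,0,0,0,1,-1,0,0,0,0,0,1,-1,0,0,0,0,0,0.69,-1,-0.84,0.26,0,0,0,0,-1,-0.84,0.26,0,0,0,0,-1,-0.84,0.26,0,0,0,0,-1,-0.84,0.26,0,0,0,0,-1,-0.84,0.26,0,0,0,0,-1]

```text
time: 2.15
position: [0.4923, -0.0324, 0.1352]
ee_rot: [0.999, 0.038, -0.0, 0.0]
force: [0.4, -0.2, 0.5]
width: 0.006
```

Request:
drive_tool:
  series: [0,0,0.6,0,0,0,-1,0,0,0.6,0,0,0,-1,0,0,0.6,0,0,0,-1,0,0,0.05,0,0,0,-1,0,0,0.05,0,0,0,-1,0,0,0.05,0,0,0,-1,0,0,0.05,0,0,0,-1,0,0,0,0,0,0,-1]

```text
time: 2.82
position: [0.4933, -0.0322, 0.0956]
ee_rot: [0.999, 0.038, 0.0, 0.0]
force: [1.1, -0.2, 0.3]
width: -0.003
```

Request:
drive_tool:
  series: [0,0,0.05,0,0,0,-1,0,0,0.05,0,0,0,-1,0,0,0.05,0,0,0,-1,0,0,0,0,0,0,-1,0,0,0,0,0,0,-1,0,0,0,0,0,0,-1,0,0,0,0,0,0,-1,0,0,0,0,0,0,-1]

```text
time: 3.48
position: [0.4934, -0.0323, 0.0945]
ee_rot: [0.999, 0.038, 0.001, -0.0]
force: [-11.9, 2.5, 57.4]
width: 0.004
```

Request:
drive_tool:
  series: [0,0,-0.6,0,0,0,-1,0,-0.96,0,0,0,0,-1,0,-0.96,0,0,0,0,-1,0,-0.96,0,0,0,0,-1,0,-0.96,0,0,0,0,-1,0,-0.96,0,0,0,0,-1,0,0,0.2,0,0,0,-1,0,0,0.1,0,0,0,-1]

```text
time: 4.15
position: [0.4859, 0.0642, 0.0981]
ee_rot: [0.999, 0.039, 0.0, -0.0]
force: [1.0, -0.2, -0.9]
width: 0.002
```

Request:
drive_tool:
  series: [0,0,0.05,0,0,0,-1,0,0,0.05,0,0,0,-1,0,0,0.05,0,0,0,-1,0,0,0.04,0,0,0,-1,0,0,0.02,0,0,0,-1,0,0,0,0,0,0,-1,0,0,0,0,0,0,-1,0,0,0,0,0,0,-1]

```text
time: 4.82
position: [0.486, 0.0627, 0.0948]
ee_rot: [0.999, 0.037, 0.0, 0.0]
force: [-4.6, -1.8, 19.5]
width: 0.001
```

Request:
drive_tool:
  series: [0,0,-0.6,0,0,0,-1,0,-0.96,0,0,0,0,-1,0,-0.96,0,0,0,0,-1,0,-0.96,0,0,0,0,-1,0,-0.96,0,0,0,0,-1,0,-0.96,0,0,0,0,-1,0,0,0.3,0,0,0,-1,0,0,0.1,0,0,0,-1]

```text
time: 5.48
position: [0.4784, 0.1595, 0.0975]
ee_rot: [0.999, 0.038, -0.0, 0.0]
force: [-0.4, -0.6, 0.5]
width: -0.0
```

Request:
drive_tool:
  series: [0,0,0.05,0,0,0,-1,0,0,0.05,0,0,0,-1,0,0,0.05,0,0,0,-1,0,0,0.04,0,0,0,-1,0,0,0,0,0,0,-1,0,0,0,0,0,0,-1,0,0,0,0,0,0,-1,0,0,0,0,0,0,-1]

```text
time: 6.15
position: [0.4787, 0.1592, 0.0943]
ee_rot: [0.999, 0.038, -0.0, -0.0]
force: [-0.2, 0.6, 0.8]
width: 0.001
```

Request:
drive_tool:
  series: [0,0,0.03,0,0,0,-1,0,0,0.02,0,0,0,-1,0,0,0,0,0,0,-1,0,0,0,0,0,0,-1,0,0,0,0,0,0,-1,0,0,0,0,0,0,-1,0,0,0,0,0,0,-1,0,0,0,0,0,0,-1]

```text
time: 6.82
position: [0.4787, 0.1592, 0.0933]
ee_rot: [0.999, 0.038, -0.0, -0.0]
force: [-0.9, 0.3, 0.4]
width: -0.003
```

Request:
drive_tool:
  series: [0,0,0.03,0,0,0,-1,0,0,0.03,0,0,0,-1,0,0,0.03,0,0,0,-1,0,0,0.03,0,0,0,-1,0,0,0.03,0,0,0,-1,0,0,0.03,0,0,0,-1,0,0,0.03,0,0,0,-1,0,0,0.03,0,0,0,-1]

```text
time: 7.48
position: [0.4786, 0.1592, 0.0884]
ee_rot: [0.999, 0.038, -0.0, 0.0]
force: [-3.5, 0.4, 2.6]
width: 0.001
```

```bash
python3 - <<'E'
from plant import bot
import cv2
print(bot.observe()["force"])
for n,c in(("scene",(slice(130,300),slice(220,450))),("side",(slice(120,290),slice(220,450)))):
    im=bot.get_image(n)["image"][:,:,::-1]
    cv2.imwrite(f"pics/{n}1.png",cv2.resize(im[c],None,fx=3.4,fy=3.4,interpolation=cv2.INTER_CUBIC))
E
```

```text
[-3.47745431  0.38418135  2.59904021]
```

View pics/scene1.png

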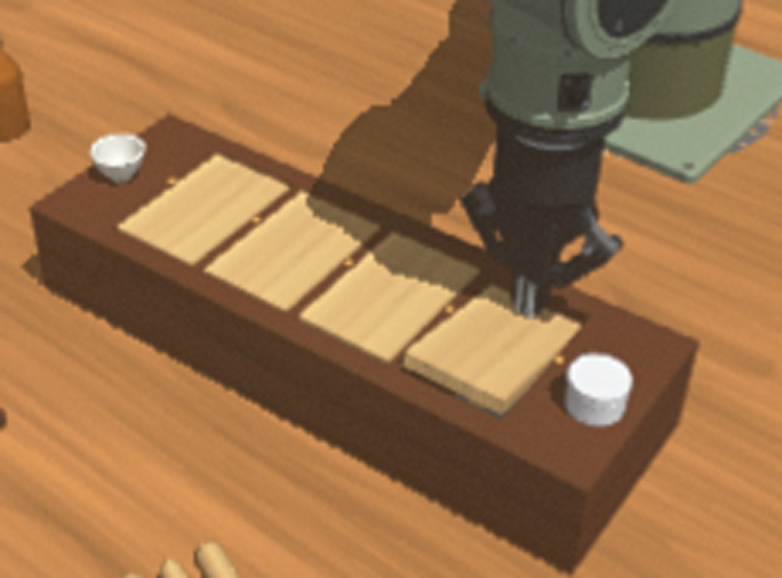

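View pics/side1.png

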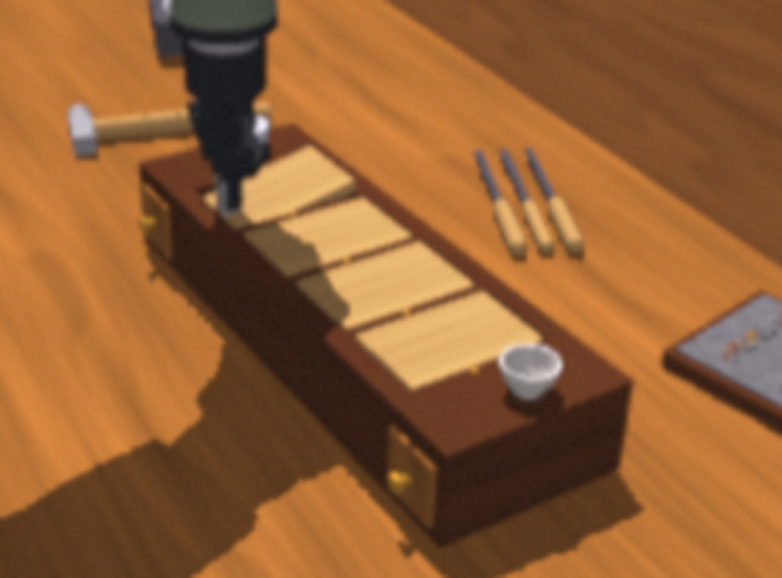

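Request:
drive_tool:
  series: [0,0,0.1,0,0,0,-1,0,0,0.1,0,0,0,-1,0,0,0.1,0,0,0,-1,0,0,0.1,0,0,0,-1,0,0,0.1,0,0,0,-1,0,0,0.1,0,0,0,-1,0,0,0.1,0,0,0,-1,0,0,0.1,0,0,0,-1]

```text
time: 8.25
position: [0.4787, 0.1592, 0.0723]
ee_rot: [0.999, 0.038, -0.0, -0.0]
force: [0.2, 0.1, 2.8]
width: -0.002
```

Request:
drive_tool:
  series: [0,0,0.1,0,0,0,-1,0,0,0.1,0,0,0,-1,0,0,0.1,0,0,0,-1,0,0,0.1,0,0,0,-1,0,0,0,0,0,0,-1,0,0,0,0,0,0,-1,0,0,-0.5,0,0,0,-1,0,0,-1,0,0,0,-1]

```text
time: 8.92
position: [0.4779, 0.1589, 0.0941]
ee_rot: [0.999, 0.038, -0.001, 0.0]
force: [-0.3, 0.2, 0.1]
width: -0.0
```

```bash
python3 - <<'E'
from plant import bot
import cv2
for n,c in(("scene",(slice(130,300),slice(220,450))),("side",(slice(120,290),slice(220,450)))):
    im=bot.get_image(n)["image"][:,:,::-1]
    cv2.imwrite(f"pics/{n}2.png",cv2.resize(im[c],None,fx=3.4,fy=3.4,interpolation=cv2.INTER_CUBIC))
E
```

```text
(no output)
```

View pics/scene2.png

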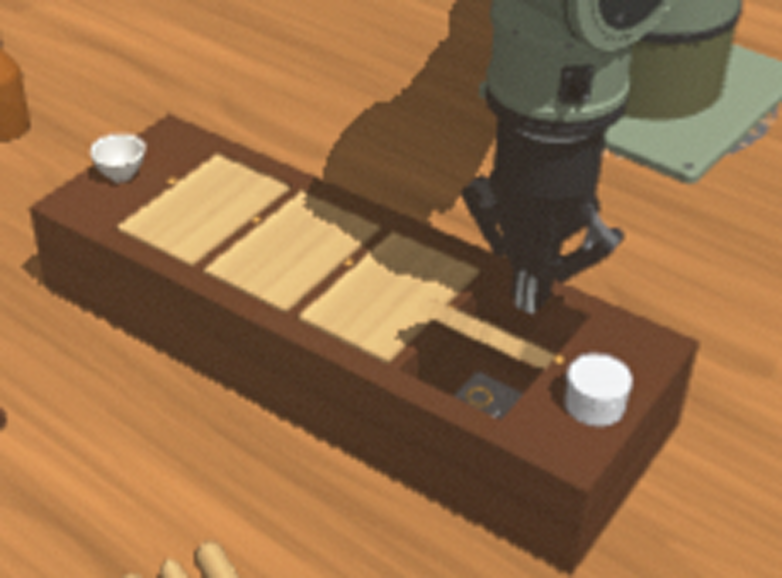

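View pics/side2.png

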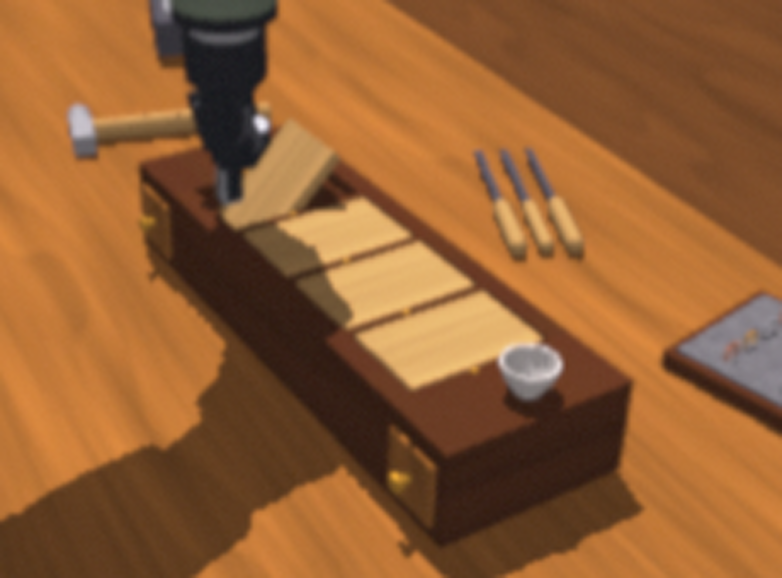

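Request:
drive_tool:
  series: [0,0,-1,0,0,0,-1,0,0,-1,0,0,0,-1,0,0,-1,0,0,0,-1,0,0,-1,0,0,0,-1,0.98,0,0,0,0,0,-1,0.98,0,0,0,0,0,-1,0.98,0,0,0,0,0,-1,0.98,0,0,0,0,0,-1]

```text
time: 9.68
position: [0.5576, 0.1653, 0.175]
ee_rot: [0.999, 0.038, 0.0, -0.0]
force: [-0.8, 0.4, 0.0]
width: 0.001
```

Request:
drive_tool:
  series: [0.98,0,0,0,0,0,-1,0.98,0,0,0,0,0,-1,0.98,0,0,0,0,0,-1,0,0,0.9,0,0,0,-1,0,0,0.9,0,0,0,-1,0,0,0.9,0,0,0,-1,-0.3,0,0,0,0,0,-1,0,0,0,0,0,0,-1]

```text
time: 10.35
position: [0.6085, 0.169, 0.12]
ee_rot: [0.999, 0.038, -0.001, 0.0]
force: [-0.5, -0.1, 1.5]
width: -0.003
```

```bash
python3 - <<'E'
from plant import bot
import cv2
o=bot.observe();print(o["position"],o["force"])
for n,c in(("scene",(slice(130,300),slice(220,450))),("side",(slice(120,290),slice(220,450)))):
    im=bot.get_image(n)["image"][:,:,::-1]
    cv2.imwrite(f"pics/{n}3.png",cv2.resize(im[c],None,fx=3.4,fy=3.4,interpolation=cv2.INTER_CUBIC))
E
```

```text
[0.60850345 0.1690177  0.11995949] [-0.54233492 -0.06056785  1.4582377 ]
```

View pics/scene3.png

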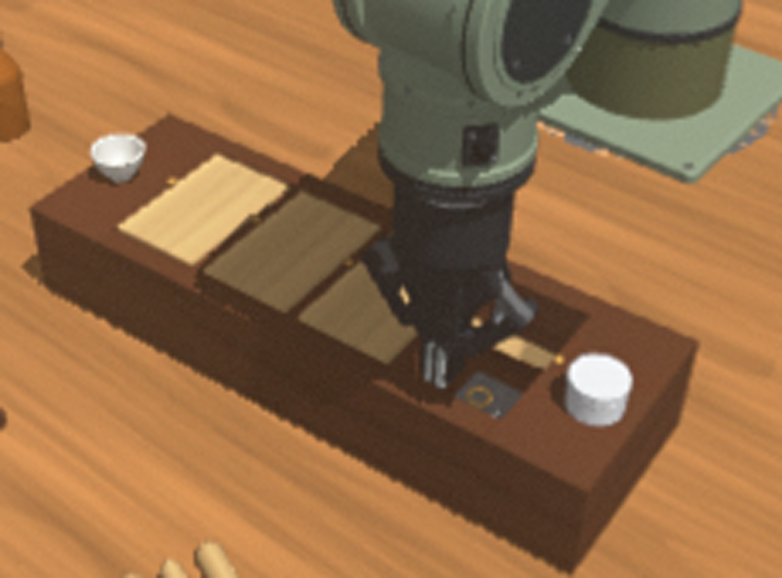

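View pics/side3.png

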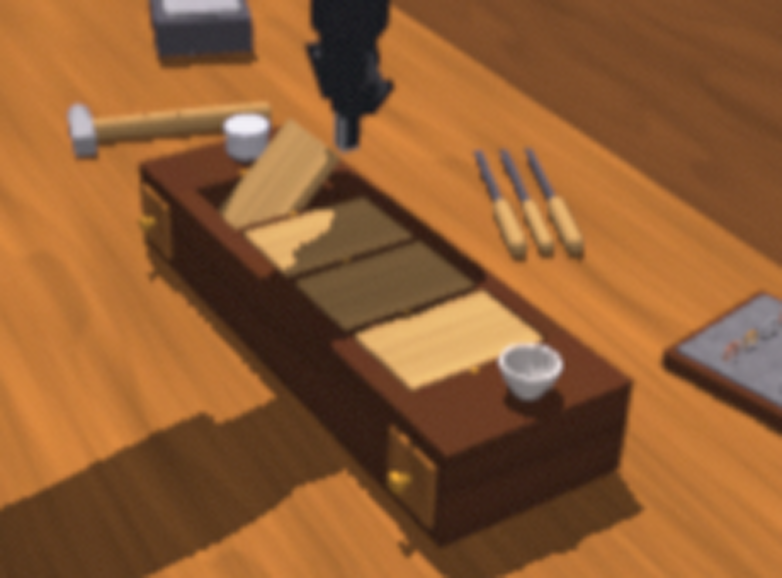

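Request:
drive_tool:
  series: [-0.35,0,-0.05,0,0,0,-1,-0.35,0,-0.05,0,0,0,-1,-0.3,0,-0.15,0,0,0,-1,-0.3,0,-0.15,0,0,0,-1,-0.3,0,-0.2,0,0,0,-1,-0.3,0,-0.2,0,0,0,-1,-0.3,0,-0.15,0,0,0,-1,-0.3,0,-0.1,0,0,0,-1]

```text
time: 11.12
position: [0.5594, 0.1653, 0.1422]
ee_rot: [0.999, 0.038, 0.0, -0.0]
force: [1.0, 0.2, 2.7]
width: 0.002
```

Request:
drive_tool:
  series: [-0.12,0,0,0,0,0,-1,-0.12,0,0,0,0,0,-1,-0.12,0,0,0,0,0,-1,-0.12,0,0,0,0,0,-1,-0.1,0,0,0,0,0,-1,-0.1,0,0,0,0,0,-1,-0.1,0,0,0,0,0,-1,-0.05,0,0,0,0,0,-1]

```text
time: 11.78
position: [0.5428, 0.164, 0.1414]
ee_rot: [0.999, 0.038, -0.0, 0.0]
force: [1.4, 0.2, 0.2]
width: 0.002
```

```bash
python3 - <<'E'
from plant import bot
import cv2
o=bot.observe();print(o["position"],o["force"])
for n,c in(("scene",(slice(130,300),slice(220,450))),("side",(slice(120,290),slice(220,450)))):
    im=bot.get_image(n)["image"][:,:,::-1]
    cv2.imwrite(f"pics/{n}4.png",cv2.resize(im[c],None,fx=3.4,fy=3.4,interpolation=cv2.INTER_CUBIC))
E
```

```text
[0.54282932 0.16401844 0.14144574] [1.3974504  0.24982232 0.16644623]
```

View pics/side4.png

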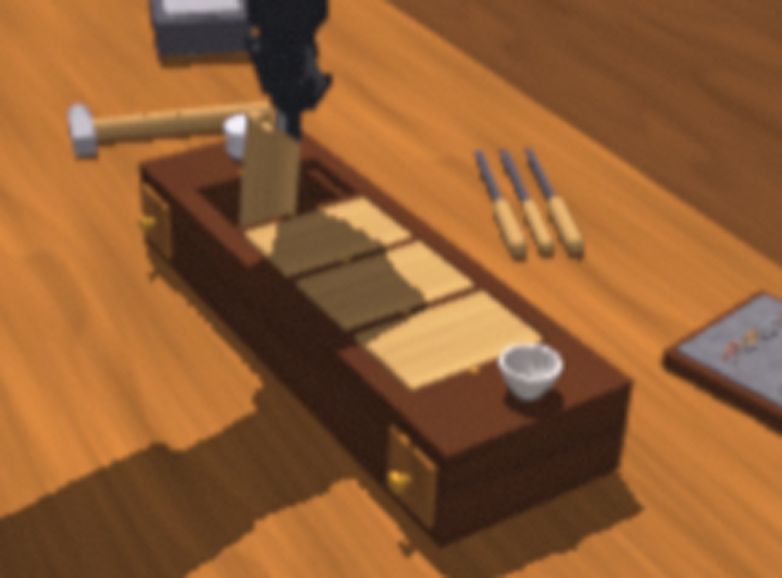

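Request:
drive_tool:
  series: [-0.03,0,0,0,0,0,-1,-0.03,0,0,0,0,0,-1,-0.02,0,0,0,0,0,-1,-0.02,0,0,0,0,0,-1,0,0,0,0,0,0,-1,0,0,0,0,0,0,-1,0,0,0,0,0,0,-1,0,0,0,0,0,0,-1]

```text
time: 12.55
position: [0.5417, 0.1639, 0.1416]
ee_rot: [0.999, 0.038, 0.001, 0.0]
force: [5.1, 0.7, -2.0]
width: 0.003
```

Request:
drive_tool:
  series: [-0.03,0,0,0,0,0,-1,-0.02,0,0,0,0,0,-1,0,0,0,0,0,0,-1,0,0,0,0,0,0,-1,0,0,0,0,0,0,-1,0,0,0,0,0,0,-1,0,0,0,0,0,0,-1,0,0,0,0,0,0,-1]

```text
time: 13.22
position: [0.5414, 0.1639, 0.1417]
ee_rot: [0.999, 0.038, 0.002, -0.0]
force: [11.1, 1.2, -4.1]
width: -0.001
```

At 11 N the board no longer moves, so it is on its stop. I'll back off and check.

Request:
drive_tool:
  series: [0.1,0,0,0,0,0,-1,0.3,0,0,0,0,0,-1,1,0,0,0,0,0,-1,1,0,0,0,0,0,-1,1,0,0,0,0,0,-1,0,0,-1,0,0,0,-1,0,0,-1,0,0,0,-1,0,0,-1,0,0,0,-1]

```text
time: 13.88
position: [0.6079, 0.1687, 0.2018]
ee_rot: [0.999, 0.038, -0.001, 0.0]
force: [-0.5, 0.5, -0.4]
width: -0.002
```

Request:
drive_tool:
  series: [0,1,-1,0,0,0,-1,0,1,-1,0,0,0,-1,0,1,0,0,0,0,-1,0,1,0,0,0,0,-1,0,1,0,0,0,0,-1,0,1,0,0,0,0,-1,0,1,0,0,0,0,-1,0,0,0,0,0,0,-1]

```text
time: 14.55
position: [0.6185, 0.0249, 0.2416]
ee_rot: [0.999, 0.036, -0.0, 0.001]
force: [-0.1, -1.3, 0.9]
width: 0.001
```

```bash
python3 - <<'E'
from plant import bot
import cv2
from h import *
o=bot.observe();print(o["position"],o["force"])
a=.0759;D=np.array([.5301,.0187,.095]);X=np.array([np.cos(a),np.sin(a),0]);Y=np.array([-np.sin(a),np.cos(a),0])
for n,c in(("scene",(150,280,330,450)),("side",(140,240,260,350))):
    d=bot.get_image(n);im=d["image"][:,:,::-1]
    f=5
    cr=cv2.resize(im[c[0]:c[1],c[2]:c[3]],None,fx=f,fy=f,interpolation=cv2.INTER_CUBIC)
    for th,col in((1.5,(0,255,0)),(1.35,(0,0,255))):
        pts=[]
        for t in(6,-6):
          for y in(102,186):
            P=D+X*.001*(75*np.cos(th)-t*np.sin(th))+Y*y*.001+np.array([0,0,.001])*(-6+75*np.sin(th)+t*np.cos(th))
            p=(proj(d,P)-[c[2]-.5,c[0]-.5])*f; cv2.circle(cr,tuple(int(v) for v in p),3,col,-1)
    cv2.imwrite(f"pics/{n}5.png",cr)
    cv2.imwrite(f"pics/{n}5f.png",im)
E
```

```text
[0.61845889 0.02488977 0.24161648] [-0.08553767 -1.28220607  0.93118023]
```

View pics/scene5.png

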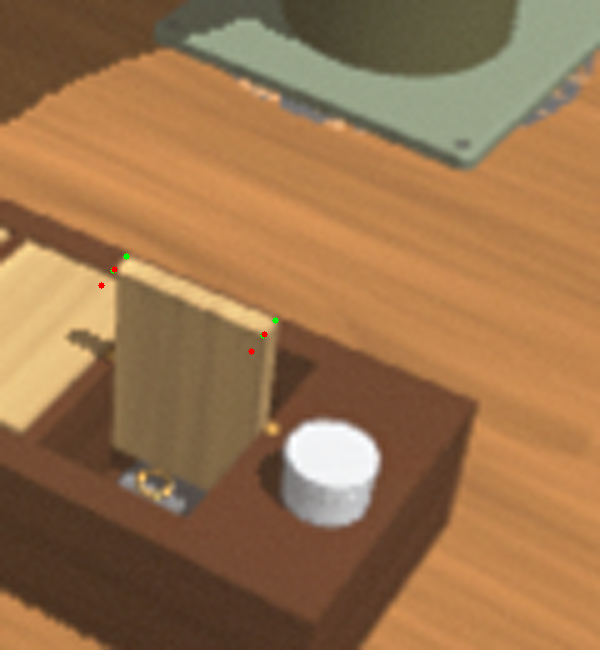

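View pics/side5.png

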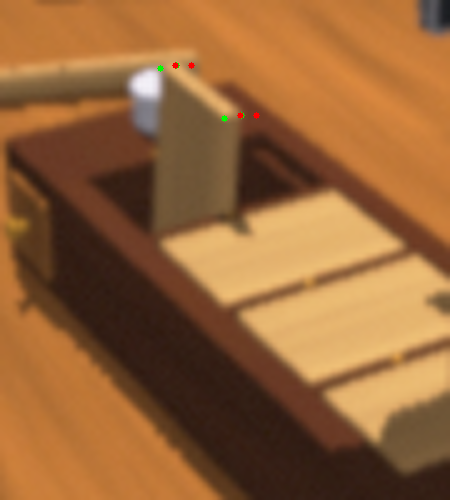

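View pics/scene5f.png

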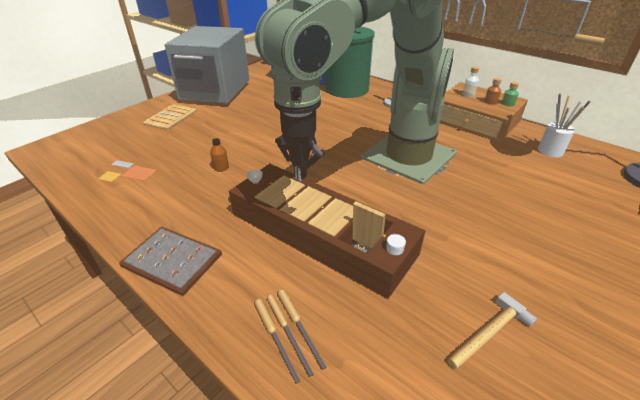

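```bash
python3 -c "
from plant import bot
print(bot.hand_in())"
```

```text
the job is handed in; nothing more can be done
None
```

Board 1, the leftmost, was the loose one. It now stands fully open, and I handed the job in at about 14.7 s.

**Finding it:** I pressed the near ends with shut fingertips. Board 3 did not move under 57 N, which was harder than I meant to press. Board 2 did not move under 20 N. Board 1 gave at about 2–3 N, so I left board 4 untested.

**Opening it:** I pressed board 1's near end down until it stood at about 0.75 rad by my estimate. Then I pushed its far end up and back until it stopped moving at 11 N. The fingertip was then at the position I had calculated for 1.5 rad.

**Last checks:**
- **Board angle:** With the arm backed off, the board stayed up. The predicted board corners for 1.5 rad match it in the side view. The scene view suggests about 1.47 rad, a gap within the calibration error.
- **Other objects:** In the pictures, the tin, dish, hammer and bottle looked unmoved.
- **Robot:** It was touching nothing, and the force reading was down to noise.

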